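# Unlock and open the feed vessel

## Task

Open the steel feed vessel so that it can be refilled: first flip the red lock tab on top of its blue cap up and right over to its stop, so that the cap is unlocked, then unscrew the cap anticlockwise (seen from above), lift it off and set it down the right way up, flat on the floor of the steel tray. How far the cap must be turned differs from vessel to vessel, so feel for where it comes free: do not yank, lean on or twist it hard against its thread. Set it down gently and leave everything else where it is, the black ring in the tray too.

Things in the scene. Friction and masses are not known exactly. Their poses are not given: they have to be found in the camera images.
- vessel: Stainless feed vessel, stands fast. Foot 140 mm diameter; blue clamp ring 122 mm (bolt lugs to 140 mm), top at 118 mm; bolts to 129 mm; domed to 128 mm at the neck. Origin: centre of its underside, z up the axis of neck and cap. Two short thread starts on the neck, hidden under the cap and turned differently each time, hold the cap's two lugs; a sprung seal pushes the cap up with 12 N, fading over the first 3 mm of rise.
- neck_mouth (a point): Centre of the neck's mouth, on the vessel's axis, 164 mm above its underside: 31 mm above the rim of the screwed-on cap, so the cap must rise 31 mm to be clear of the neck.
- cap: Blue ribbed screw cap, 52 mm diameter, 38 mm high, 0.09 to 0.13 kg with its tab. Origin: centre of its lower rim (133 mm above the vessel's underside when on), z up; x points from its axis to the tab's hinge. Tab down: a peg locks it (5 degrees of play). Unlocked it turns with about 0.2 N m of drag. More than 60 N of contact (all added up; at rest about 20 N, from the seal) between cap or tab and vessel counts as forcing it.
- cap_grip (a point): On the cap's axis, 22 mm above its rim: grip the cap here across its sides from above, fingers about square to the tab. Turned anticlockwise it comes free after 0.4 to 1.35 rad (unknown); then it lifts straight off within the next 0.3 rad, beyond which the lugs meet a hard stop. Until free it gives 1 to 3 mm to a pull, then resists firmly.
- lock_tab (a joint): Angle of the red lock tab about its hinge on the cap, rad: 0 shut flat on the cap, 2.75 right over at its stop; counts as over beyond 2.0. Stiff hinge (0.08 N m), stays where left. A bar 66 mm long from its hinge, 16 mm wide, 6 mm thick; shut, it overhangs the cap's edge by 18 mm: it can be pinched there across its width from above and lifted, then pushed right over from the cap's side.
- tab_end (a point): Point on the tab, mid-width and mid-thickness, 60 mm from the hinge axis and 6 mm short of its free end (38 mm from the cap's axis when shut, on the cap's -x side).
- tab_hinge (a point): Point on the tab's hinge axis at mid-width: 22 mm from the cap's axis towards the cap's +x, 42 mm above the cap's rim. The hinge axis is the cap's y axis; as the tab opens its free end goes up and over towards the cap's +x side.
- tray: Steel tray 150 mm (its x) by 230 mm (its y), walls 16 mm high and 4 mm thick, floor 4 mm thick; fixed. Origin: centre of its underside. A black spare ring lies at its +y end (about 80 mm from the centre); the rest of the floor is free for the cap.
- seal_ring: Black rubber spare ring, 44 mm outer diameter, 6 mm high, lying in the tray; a bystander, leave it alone; origin: centre of its underside
- amber_bottle: Amber bottle, 72 mm diameter, 150 mm high; a bystander, leave it alone; origin: centre of its underside
- clear_bottle: Clear bottle with orange cap, 60 mm diameter, 120 mm high; a bystander, leave it alone; origin: centre of its underside
- beaker: Glass beaker, 72 mm diameter, 90 mm high; a bystander, leave it alone; origin: centre of its underside
- spanner: Steel spanner 170 mm long, lying on the bench; a bystander, leave it alone; origin: centre of its underside
- sample_jar: Small jar with white lid, 48 mm diameter, 60 mm high; a bystander, leave it alone; origin: centre of its underside
Not all that is in view belongs to the job. Leave any orange or yellow look-alike of the cap alone. Leave any green look-alike of the vessel alone.

How it is judged:
By the outcome, as a careful person would: the job done as asked, in the order asked, and still so for the second after the job is handed in, with the robot touching nothing.
It also fails if it takes over 72 s, if anything falls off the work surface, if the arm or the gripper's body presses on something with over 40 N, if the wrist force passes 120 N, or if a joint passes its speed limit or range.

## Robot

A 6-joint arm with a two-finger parallel gripper is mounted at the origin on the work surface. World frame = base frame: x ahead of the robot, y to its left, z up, the work surface at z = 0. Lengths are in m, angles in degrees, forces in N, time in s.
With the tool pointing down it reaches from about 0.375 to 0.925 m from the base axis. Payload 5.7 kg.
Tool frame: the origin (TCP) lies at the centre of the arm's flange, where the gripper is bolted on; the fingertips stand 173 mm ahead of it and the grasp point (between the pads) lies 155 mm ahead of it; z points along the fingers, y is the direction in which the jaws open and shut (so a half turn about z gives the same grasp; the last joint's range is limited). The gripper opens to 85 mm and grips with 20 to 120 N. Pads are 22 mm wide; open, the fingers measure 114 mm over their backs; the gripper's body (76 mm by 85 mm) begins 54 mm behind the grasp point. The pads swing forward as they close: fully open they stand 13 mm farther back than shut.
Start: joints at [-75.235, 20.558, 86.54, -0, 72.909, -6.595], TCP at [0.219, -0.559, 0.405] pointing down, gripper open.
Joint ranges: [-170.27, 170.27], [-57.76, 135], [12.27, 136.19], [-55.21, 235.2], [11.17, 155.16], [-170.74, 170.74]. Speed limits (degrees/s): [136.94, 136.94, 180, 180, 180, 180].

## Interface

Orientations are given as [roll, pitch, yaw] about the fixed x, y, z axes, in that order (R = Rz(yaw) Ry(pitch) Rx(roll)).
In Python, from cell import sense, imaging, finish_job gives the robot as it stands. The module is installed in compiled form; this text tells all that it offers.
- The arm moves only by the tool move_arm, never from a script. Its arguments are lists of equal length, an entry for each row: "xyz": the shift along the tool's x, y, z in mm, a list of three; "turn": the turn about the tool's z in units of 5 degrees (1.0 is 5 degrees). In form: {"xyz": [[dx, dy, dz], ...], "turn": [turn, ...]}. A call has 1 to 20 rows; each row shifts and turns the commanded pose from where the row before left it, along the tool's axes as they then stand; what a row does not reach is not made up. A row lasts 1/8 s, in which the tool goes at most 62.5 mm and 10.7 degrees, less where a joint would pass 70% of its speed; a pose out of reach is approached as far as the arm can. A call is refused whole if a number of a shift passes 62.5 or a number of a turn 1, either way. A call with a gripper value outside its range is refused whole. "fingers" is the opening, from 0 (shut) to 1 (fully open), set as the call begins (left out, the last holds). The fingers move at their own pace and stop on an object; the grip force is fixed at half the most. Time passes only in rows, so rows that do not move let the fingers close. It gives the time, the measured TCP pose, the force and the opening at its end, in the units of the state.
- sense(): the state, without advancing time (a new reading comes with each control period).
- imaging.grab_frame(name): name is "scene" or "top" or "wrist"; returns a dict with "color" (420x560x3 uint8, blue, green, red), "depth" (420x560 float32, m along the optical axis (not along the pixel's ray), 0 where there is no reading), "mtx" (3x3 intrinsics, pixels), "extrinsics" (4x4, takes a point from world to camera coordinates). Camera axes: x right, y down, z forward; pixel columns grow to the right and rows downward; lengths in m; the calibration is good to about 2 mm. A picture is of the moment at which its call begins.
- finish_job(): hands the job in, once; it reports no verdict.
The state is a dict: "t": time; "q": joint angles; "qd": joint speeds; "tau": joint torques, N m; "eef_pos": TCP position; "orientation": TCP orientation; "wrist_force": force on the tool from outside, world axes, zero at the start; "wrist_torque": the same for the moment, N m; "gripper_width": finger opening in m.
Only numpy, scipy, OpenCV 4.12 (cv2) and the standard library are available. Lean on these libraries where they do the work, as an engineer would, in place of code of your own. Each camera call takes 0.05 s, during which the arm holds its last target.

## Working session

There is one attempt and no reset: what is moved stays moved. The work goes in short steps, Python scripts to look and compute and a tool call to move; the robot and the scene stay as the last step left them, time stands still between calls to the robot, and variables do not carry over. Pictures are saved under pics/ and viewed, and the job is handed in when it is done.

Besides the shell and the picture viewer there is one more tool, called after ">>>" by a JSON object that holds its "api" and its "payload". move_arm: Moves the arm, as the interface text tells. Its arguments: {"type":"object","properties":{"xyz":{"type":"array","items":{"type":"array","items":{"type":"number"}}},"turn":{"type":"array","items":{"type":"number"}},"fingers":{"type":"number"}},"required":["xyz","turn"]}

```bash
mkdir -p pics
cat > h.py <<'E'
import numpy as np, cv2
from cell import sense, imaging, finish_job
def grab(n,save=None):
    f=imaging.grab_frame(n)
    if save: cv2.imwrite('pics/'+save,f['color'])
    np.savez('/tmp/%s.npz'%n,**f)
    return f
def world(f,u,v,d=None):
    K=f['mtx'];E=f['extrinsics'];R=E[:3,:3];t=E[:3,3]
    if d is None: d=f['depth'][v,u]
    p=np.linalg.inv(K)@np.array([u,v,1])*d
    return R.T@(p-t)
def plane(f,u,v,z):
    K=f['mtx'];E=f['extrinsics'];R=E[:3,:3];t=E[:3,3]
    c=-R.T@t; r=R.T@np.linalg.inv(K)@np.array([u,v,1.])
    return c+r*(z-c[2])/r[2]
def proj(f,p):
    E=f['extrinsics'];q=f['mtx']@(E[:3,:3]@np.array(p)+E[:3,3]);return q[:2]/q[2]
E
python3 - <<'E'
from h import *
for n in ['scene','top','wrist']: grab(n,n+'0.png')
print(sense())
E
```

```text
{'t': 0.15, 'q': array([-7.52360200e+01,  2.05919037e+01,  8.65865550e+01, -1.03618275e-03,
        7.29084719e+01, -6.59613660e+00]), 'qd': array([ 0.0658333 , -0.19297722, -0.24410449,  0.03878678, -0.04826585,
        0.0836359 ]), 'tau': array([ 1.24610197e-03, -5.28025961e+01, -2.78930604e+01, -2.95755590e-04,
        8.19393113e-03, -3.67858661e-05]), 'eef_pos': array([ 0.2184405 , -0.55851922,  0.40399862]), 'orientation': array([-1.79913531e+02, -9.00232996e-03,  2.13604151e+01]), 'wrist_force': array([0.5036972 , 0.36514957, 0.30381279]), 'wrist_torque': array([-0.02085417, -0.04582014,  0.0086538 ]), 'gripper_width': 0.08575876841733705}
```

View pics/scene0.png

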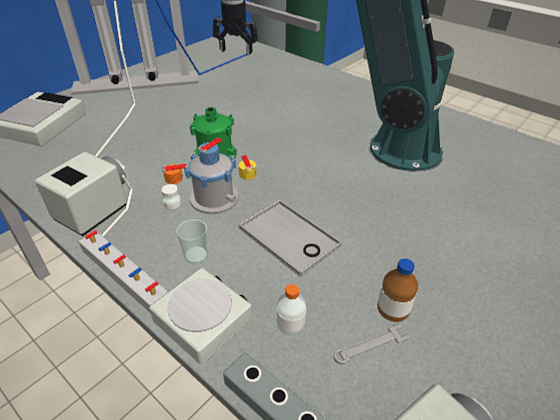

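View pics/top0.png

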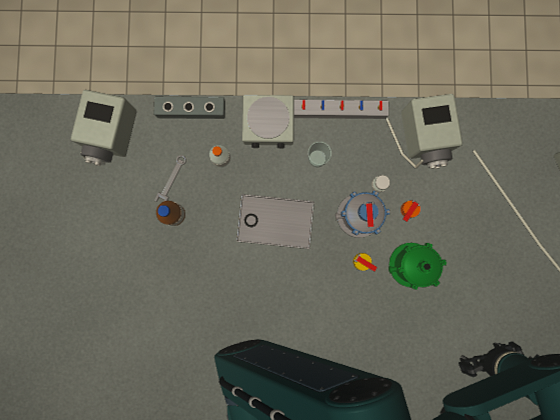

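View pics/wrist0.png

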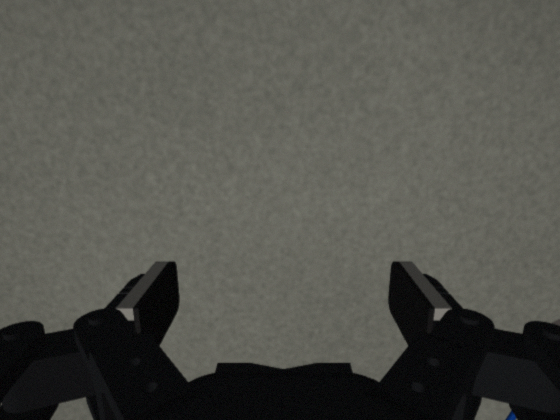

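Candidates in the top view: blue cap with red tab on the steel vessel (369,213), which is the one described. Look-alikes are the orange cap (411,210), the yellow cap (363,262), the green vessel (417,265) and the amber bottle's blue cap (163,211). I'll crop and measure.

Run:
```python
from h import *
f=dict(np.load('/tmp/top.npz')); s=dict(np.load('/tmp/scene.npz'))
a=cv2.resize(f['color'][165:300,330:450],None,fx=4.5,fy=4.5,interpolation=cv2.INTER_CUBIC)
b=cv2.resize(s['color'][90:220,150:270],None,fx=2,fy=2,interpolation=cv2.INTER_CUBIC)
a[-b.shape[0]:,:0]=0
c=np.zeros((max(a.shape[0],b.shape[0]),a.shape[1]+b.shape[1],3),np.uint8);c[:a.shape[0],:a.shape[1]]=a;c[:b.shape[0],a.shape[1]:]=b
c=c[:600];print(c.shape);cv2.imwrite('pics/crop0.png',c)
for n,g,roi in(('top',f,(165,245,330,398)),('scene',s,(135,165,195,225))):
    hsv=cv2.cvtColor(g['color'],cv2.COLOR_BGR2HSV)
    m=((hsv[...,0]<6)|(hsv[...,0]>174))&(hsv[...,1]>150)&(hsv[...,2]>90)
    z=np.zeros_like(m);z[roi[0]:roi[1],roi[2]:roi[3]]=1;m&=z
    v,u=np.nonzero(m)
    print(n,len(u),cv2.minAreaRect(np.c_[u,v].astype(np.float32)))
    zs=np.array([world(g,x,y) for x,y in zip(u,v)]);print('z med',np.median(zs,0),zs[:,2].min(),zs[:,2].max())
    if n=='top':
        P=np.array([plane(g,x,y,.178) for x,y in zip(u,v)]);print(cv2.minAreaRect((P[:,:2]*1000).astype(np.float32)))
print('cam',-f['extrinsics'][:3,:3].T@f['extrinsics'][:3,3])
# vessel / tray
hsv=cv2.cvtColor(f['color'],cv2.COLOR_BGR2HSV)
for n,p in dict(tray=[(243,195),(313,203),(309,248),(238,240)]).items():
    for q in p: print(n,plane(f,*q,.016))
print('ring',plane(f,251,220,.008)); print('vessel depth pts',[world(f,u,v).round(3) for u,v in((369,200),(350,215),(369,235))])
for n,q in dict(yellow=(363,262),orange=(411,210),jar=(382,183),green=(417,265)).items(): print(n,world(f,*q))
```

```text
(600, 780, 3)
top 129 ((369.212890625, 214.62872314453125), (23.18436622619629, 5.671712398529053), 84.2894058227539)
z med [ 0.57904133 -0.28766277  0.17858404] 0.12330416783432832 1.5236787377628593
((580.48388671875, -287.62176513671875), (65.00301361083984, 15.913491249084473), 5.092639446258545)
scene 93 ((210.8090057373047, 143.994384765625), (4.875990390777588, 20.881959915161133), 57.9946174621582)
z med [ 0.57954616 -0.28758882  0.18068549] 0.08538659829140705 0.18386699933145523
cam [ 0.48154249 -0.02841678  1.52367874]
tray [0.65131754 0.07827558 0.016     ]
tray [ 0.62762854 -0.14225013  0.016     ]
tray [ 0.48651216 -0.12983166  0.016     ]
tray [0.50982557 0.09194984 0.016     ]
ring [0.5731405  0.05255103 0.008     ]
vessel depth pts [array([ 0.627, -0.297,  0.126]), array([ 0.583, -0.242,  0.123]), array([ 0.529, -0.321, -0.002])]
yellow [ 0.44503522 -0.29266211  0.04570387]
orange [ 0.60527013 -0.4420055   0.0460845 ]
jar [ 0.68679438 -0.35096448  0.05830487]
green [ 0.43974712 -0.43179689  0.13383485]
```

View pics/crop0.png

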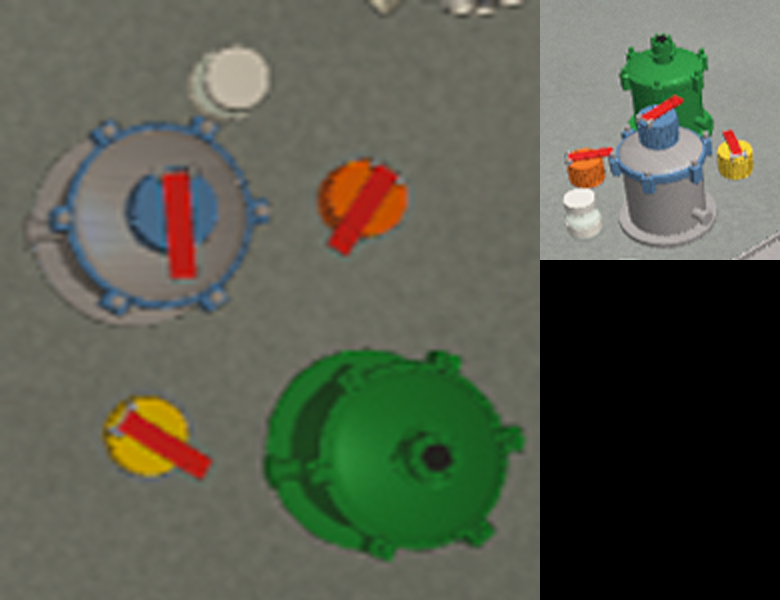

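>>> {"api": "move_arm", "payload": {"xyz": [[30,-10,0],[41,-13,0],[41,-13,0],[41,-13,0],[41,-13,0],[41,-13,0],[41,-13,0],[41,-13,0],[41,-13,0],[41,-13,0],[10,-1,0],[0,0,0],[0,0,0],[0,0,0],[0,0,0],[0,0,0]], "turn": [0,0,0,0,0,0,0,0,0,0,0,0.8,0.8,0.8,0.8,0]}}

```text
t: 2.15
eef_pos: [0.5522, -0.2912, 0.4045]
orientation: [-180.0, 0.0, 5.4]
wrist_force: [0.0, -0.3, 0.2]
gripper_width: 0.0852
```

Run:
```python
from h import *
s=sense();print(s['t'],s['eef_pos'],s['orientation'],s['q'],s['wrist_force'])
f=grab('wrist','w1.png')
print(np.linalg.inv(f['extrinsics']).round(3))
```

```text
2.15 [ 0.55223776 -0.29116974  0.40445097] [-1.79987581e+02  4.52064707e-02  5.35602044e+00] [-3.41307884e+01  2.25719908e+01  8.33786777e+01 -1.99251145e-02
  7.40921189e+01  5.05186645e+01] [ 0.04699347 -0.30298954  0.23361192]
[[ 0.094 -0.96  -0.264  0.619]
 [-0.996 -0.09  -0.025 -0.285]
 [ 0.     0.265 -0.964  0.374]
 [ 0.     0.     0.     1.   ]]
```

View pics/w1.png

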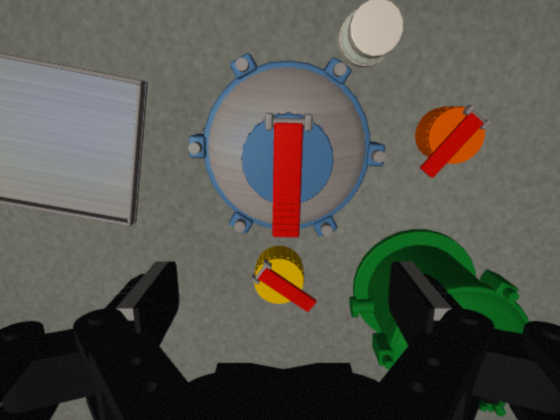

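```bash
cat >> h.py <<'E'
def tabrect(g,roi,z):
    hsv=cv2.cvtColor(g['color'],cv2.COLOR_BGR2HSV)
    m=((hsv[...,0]<6)|(hsv[...,0]>174))&(hsv[...,1]>150)&(hsv[...,2]>90)
    k=np.zeros_like(m);k[roi[0]:roi[1],roi[2]:roi[3]]=1;m&=k
    v,u=np.nonzero(m)
    P=np.array([plane(g,x,y,z) for x,y in zip(u,v)])
    return cv2.minAreaRect((P[:,:2]*1000).astype(np.float32))
E
python3 - <<'E'
from h import *
f=dict(np.load('/tmp/wrist.npz'))
print(tabrect(f,(110,245,260,320),.178))
print([world(f,u,v).round(4) for u,v in((289,130),(288,180),(286,230))])
hsv=cv2.cvtColor(f['color'],cv2.COLOR_BGR2HSV)
d=f['depth'];v,u=np.mgrid[0:420,0:560];K=f['mtx'];C=np.stack([(u-K[0,2])/K[0,0]*d,(v-K[1,2])/K[1,1]*d,d],-1)
E=f['extrinsics'];W=(C-E[:3,3])@E[:3,:3]
m=(hsv[...,0]>98)&(hsv[...,0]<118)&(hsv[...,1]>100)&(W[...,2]>.163)&(W[...,2]<.178)
m[:110]=0
P=(W[m][:,:2]*1000).astype(np.float32);print(len(P),np.median(W[m][:,2]),cv2.minEnclosingCircle(P))
# edge on plane
vv,uu=np.nonzero(m);Q=np.array([plane(f,a,b,.171)[:2]*1000 for a,b in zip(uu,vv)],np.float32);print(cv2.minEnclosingCircle(Q),cv2.fitEllipse(cv2.convexHull(Q)))
E
```

```text
((580.2479248046875, -290.8926086425781), (65.33572387695312, 15.799877166748047), 4.116191387176514)
[array([ 0.6092, -0.2894,  0.181 ]), array([ 0.5819, -0.2915,  0.1805]), array([ 0.5524, -0.2933,  0.1802])]
3575 0.17333924908593112 ((592.162841796875, -289.9515380859375), 26.206308364868164)
((591.8483276367188, -290.105224609375), 26.26858901977539) ((591.85107421875, -290.1093444824219), (52.14195251464844, 52.385520935058594), 107.9038314819336)
```

>>> {"api": "move_arm", "payload": {"xyz": [[1,1.7,0],[0,0,9],[0,0,9],[0,0,9],[0,0,9],[0,0,9],[0,0,9],[0,0,8],[0,0,4],[0,0,0]], "turn": [0.25,0,0,0,0,0,0,0,0,0], "fingers": 0.45}}

```text
t: 3.45
eef_pos: [0.5539, -0.2922, 0.3384]
orientation: [-180.0, 0.0, 4.1]
wrist_force: [-0.6, 0.9, -1.3]
gripper_width: 0.0386
```

Run:
```python
from h import *
f=grab('wrist','w2.png');s=grab('scene')
cv2.imwrite('pics/s2.png',cv2.resize(s['color'][60:220,130:290],None,fx=3.5,fy=3.5,interpolation=cv2.INTER_CUBIC))
s=sense();print(s['eef_pos'],s['orientation'],s['gripper_width'])
```

```text
[ 0.55408302 -0.29227676  0.33896579] [ 1.79986827e+02 -2.12069704e-02  4.11119817e+00] 0.03824748492065447
```

View pics/w2.png

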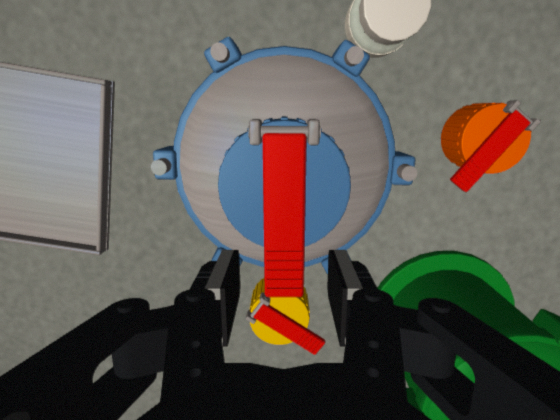

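View pics/s2.png

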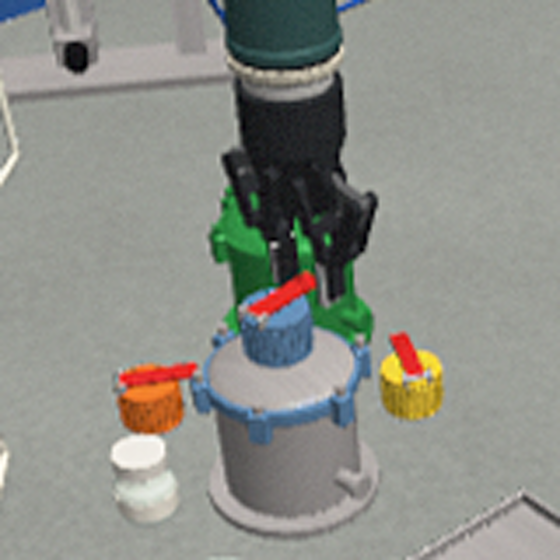

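The tab end (284,297) is centred between the pads (240 and 328). Closing on it.

>>> {"api": "move_arm", "payload": {"xyz": [[0,0,0],[0,0,0],[0,0,0],[0,0,0],[0,0,0]], "turn": [0,0,0,0,0], "fingers": 0.0}}

```text
t: 4.18
eef_pos: [0.554, -0.2923, 0.3389]
orientation: [180.0, -0.0, 4.1]
wrist_force: [-0.3, -0.3, 2.3]
gripper_width: 0.0141
```

>>> {"api": "move_arm", "payload": {"xyz": [[0.1,0,-4.2],[0.5,0,-4.2],[0.7,0,-4.1],[1.0,0,-4.1]], "turn": [0,0,0,0]}}

```text
t: 4.68
eef_pos: [0.5561, -0.2918, 0.3548]
orientation: [-179.9, 0.1, 4.1]
wrist_force: [1.8, -0.2, -9.2]
gripper_width: 0.0136
```

Run:
```python
from h import *
f=grab('wrist','w3.png');s=grab('scene')
cv2.imwrite('pics/s3.png',cv2.resize(s['color'][60:220,130:290],None,fx=3.5,fy=3.5,interpolation=cv2.INTER_CUBIC))
s=sense();print(s['eef_pos'],s['wrist_force'],s['wrist_torque'])
```

```text
[ 0.55610892 -0.29189674  0.35533545] [ 1.5494625  -0.67006124 -7.93476566] [-0.15273863  0.21841171 -0.08247162]
```

View pics/w3.png

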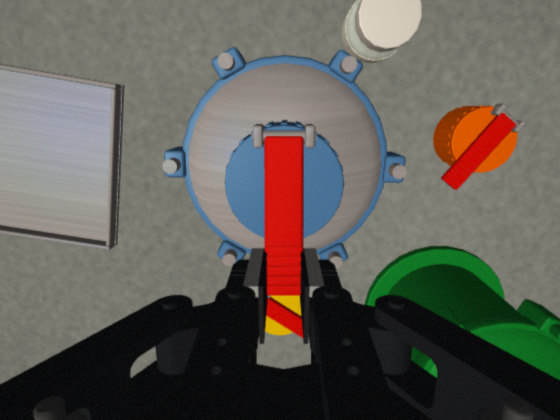

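View pics/s3.png

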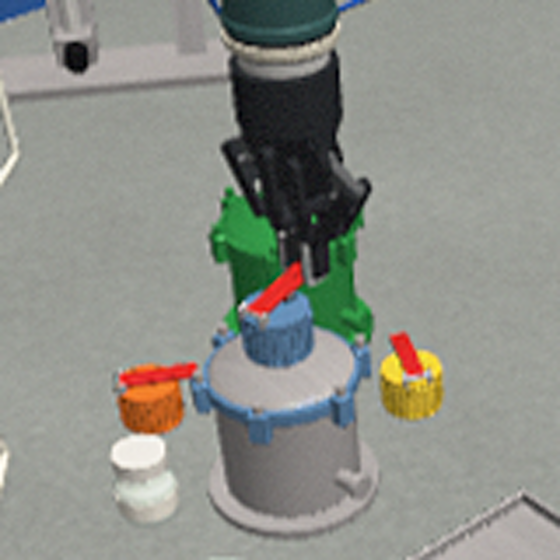

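>>> {"api": "move_arm", "payload": {"xyz": [[1.3,0,-4.0],[1.6,0,-3.9],[1.8,0,-3.8],[2.1,0,-3.6],[2.3,0,-3.5],[2.6,0,-3.3],[2.8,0,-3.1],[3.0,0,-2.9]], "turn": [0,0,0,0,0,0,0,0]}}

```text
t: 5.78
eef_pos: [0.5737, -0.2908, 0.3837]
orientation: [-180.0, 0.0, 4.1]
wrist_force: [-1.8, 0.4, -5.4]
gripper_width: 0.0129
```

Run:
```python
from h import *
f=grab('wrist','w4.png');s=grab('scene')
cv2.imwrite('pics/s4.png',cv2.resize(s['color'][60:220,130:290],None,fx=3.5,fy=3.5,interpolation=cv2.INTER_CUBIC))
s=sense();print(s['eef_pos'],s['wrist_force'],s['wrist_torque'])
```

```text
[ 0.57395543 -0.29079246  0.3840878 ] [-2.25507128  0.01508333 -2.72103545] [-0.01460446  0.55383325  0.05123184]
```

View pics/s4.png

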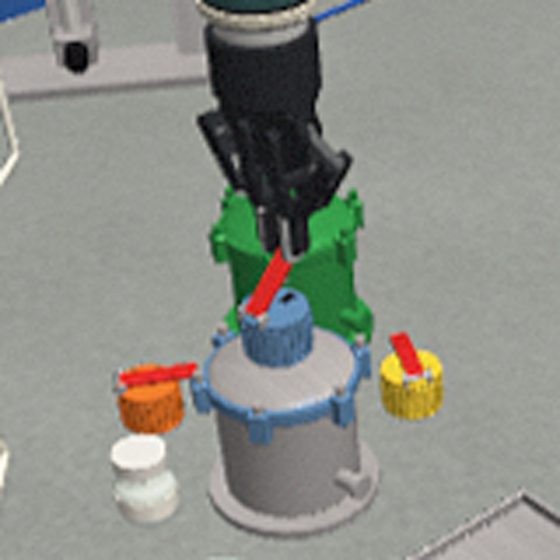

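>>> {"api": "move_arm", "payload": {"xyz": [[3.2,0,-2.7],[3.4,0,-2.5],[3.5,0,-2.2],[3.7,0,-2.0],[3.8,0,-1.7],[3.9,0,-1.4],[4.0,0,-1.2],[4.1,0,-0.9],[4.1,0,-0.6],[4.2,0,-0.3],[4.2,0,0],[4.2,0,0.3],[4.2,0,0.6]], "turn": [0,0,0,0,0,0,0,0,0,0,0,0,0]}}

```text
t: 7.5
eef_pos: [0.6244, -0.2873, 0.3999]
orientation: [179.9, -0.1, 4.1]
wrist_force: [-5.5, 0.4, 11.2]
gripper_width: 0.0102
```

Run:
```python
from h import *
f=grab('wrist','w5.png');s=grab('scene')
cv2.imwrite('pics/s5.png',cv2.resize(s['color'][60:220,130:290],None,fx=3.5,fy=3.5,interpolation=cv2.INTER_CUBIC))
s=sense();print(s['eef_pos'],s['wrist_force'],s['wrist_torque'])
```

```text
[ 0.62496642 -0.28735112  0.39996681] [0.03248707 0.10664136 1.0411377 ] [ 0.03933594 -0.02928895  0.01348003]
```

View pics/s5.png

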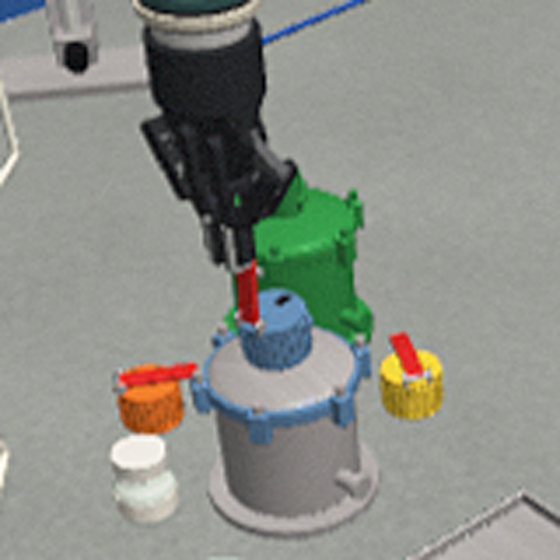

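View pics/w5.png

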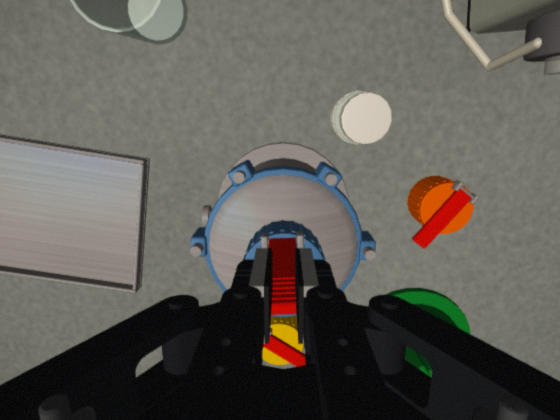

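Run:
```python
from h import *
f=dict(np.load('/tmp/wrist.npz'))
for v in range(236,320,6): print(v,f['color'][v,284],world(f,284,v).round(4))
c=f['color'][210:350,220:350];cv2.imwrite('pics/w5c.png',cv2.resize(c,None,fx=4,fy=4,interpolation=cv2.INTER_CUBIC))
```

```text
236 [148 113  75] [ 0.6188 -0.289   0.1689]
242 [ 5  7 87] [ 0.6201 -0.2889  0.1824]
248 [ 8  7 88] [ 0.6193 -0.2889  0.1894]
254 [ 1  3 84] [ 0.6186 -0.289   0.1962]
260 [ 0  2 84] [ 0.6181 -0.289   0.2029]
266 [ 9  9 88] [ 0.6173 -0.289   0.2084]
272 [ 5  7 85] [ 0.6166 -0.289   0.2139]
278 [  7  12 174] [ 0.6172 -0.289   0.2213]
284 [  0   7 114] [ 0.6165 -0.289   0.2259]
290 [ 9  9 90] [ 0.6157 -0.289   0.2299]
296 [ 2  8 92] [ 0.6162 -0.289   0.236 ]
302 [  0   2 119] [ 0.6151 -0.2891  0.239 ]
308 [  3  11 196] [ 0.6126 -0.2892  0.2395]
314 [ 85  66 119] [ 0.6096 -0.2895  0.2393]
```

View pics/w5c.png

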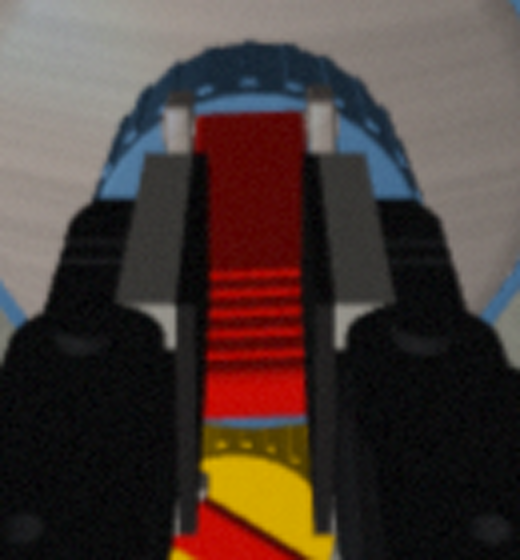

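The pads slid to the tab's free end, with the tab standing at about 85°. I'll open, back off behind it, and push it over from the cap's side with closed fingers.

>>> {"api": "move_arm", "payload": {"xyz": [[0,0,0],[0,0,0],[0,0,-12],[0,0,-12],[0,0,-12],[0,0,-12],[-13,0,0],[-13,0,0],[-13,0,0],[-13,0,0]], "turn": [0,0,0,0,0,0,0,0,0,0], "fingers": 0.45}}

```text
t: 8.85
eef_pos: [0.5709, -0.2909, 0.4456]
orientation: [-180.0, 0.0, 4.1]
wrist_force: [-0.1, -0.4, -0.6]
gripper_width: 0.0384
```

>>> {"api": "move_arm", "payload": {"xyz": [[0,0,0],[0,0,0],[0,0,13],[0,0,14],[0,0,14],[0,0,13],[0,0,0],[0,0,0]], "turn": [0,0,0,0,0,0,0,0], "fingers": 0.0}}

```text
t: 9.85
eef_pos: [0.5724, -0.291, 0.3922]
orientation: [180.0, -0.0, 4.1]
wrist_force: [0.5, 0.4, -0.5]
gripper_width: 0.0003
```

Run:
```python
from h import *
f=grab('wrist','w6.png');s=grab('scene')
cv2.imwrite('pics/s6.png',cv2.resize(s['color'][60:220,130:290],None,fx=3.5,fy=3.5,interpolation=cv2.INTER_CUBIC))
s=sense();print(s['eef_pos'],s['wrist_force'],s['wrist_torque'],s['gripper_width'])
```

```text
[ 0.57243004 -0.29105847  0.39268065] [ 0.35353721 -0.19278617  0.78474472] [-0.02526075 -0.02019822  0.01011902] -4.4627481785554775e-05
```

View pics/s6.png

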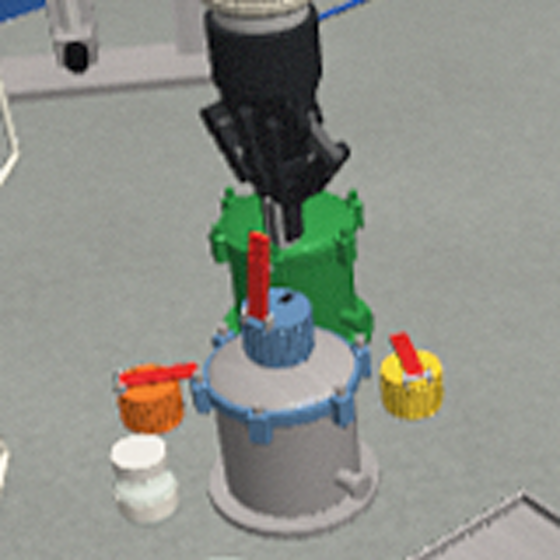

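View pics/w6.png

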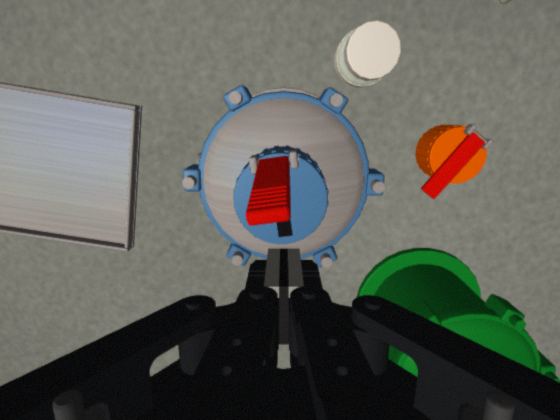

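Run:
```python
from h import *
f=dict(np.load('/tmp/wrist.npz'))
c=f['color'][120:260,210:350];cv2.imwrite('pics/w6c.png',cv2.resize(c,None,fx=4,fy=4,interpolation=cv2.INTER_CUBIC))
hsv=cv2.cvtColor(f['color'],cv2.COLOR_BGR2HSV)
d=f['depth'];v,u=np.mgrid[0:420,0:560];K=f['mtx'];C=np.stack([(u-K[0,2])/K[0,0]*d,(v-K[1,2])/K[1,1]*d,d],-1)
E=f['extrinsics'];W=(C-E[:3,3])@E[:3,:3]
m=((hsv[...,0]<6)|(hsv[...,0]>174))&(hsv[...,1]>150)&(W[...,2]>.17)&(W[...,2]<.25)&(abs(u-280)<50)&(v<250)
P=W[m]
for lo in np.arange(.18,.245,.01):
    q=P[(P[:,2]>=lo)&(P[:,2]<lo+.01)]
    if len(q)>10:
        a=np.polyfit(q[:,1],q[:,0],1); print(round(lo,3),len(q),q.mean(0).round(4),q[:,1].min().round(4),q[:,1].max().round(4),'slope deg',np.degrees(np.arctan(a[0])).round(1))
m=(hsv[...,0]>98)&(hsv[...,0]<118)&(hsv[...,1]>100)&(W[...,2]>.163)&(W[...,2]<.178)
m[:120]=0;vv,uu=np.nonzero(m);Q=np.array([plane(f,a,b,.171)[:2]*1000 for a,b in zip(uu,vv)],np.float32);print(cv2.minEnclosingCircle(Q))
for p in ((253,162),(293,160)): print(plane(f,*p,.178))
```

```text
0.18 174 [ 0.6149 -0.2832  0.1852] -0.2908 -0.2752 slope deg -12.5
0.19 207 [ 0.6134 -0.2835  0.1952] -0.2908 -0.2758 slope deg -12.1
0.2 244 [ 0.6117 -0.2835  0.2052] -0.2908 -0.2759 slope deg -11.9
0.21 291 [ 0.6101 -0.2834  0.2152] -0.2908 -0.2759 slope deg -12.0
0.22 309 [ 0.6089 -0.2837  0.2257] -0.2912 -0.2759 slope deg -10.7
0.23 440 [ 0.6073 -0.2834  0.2353] -0.2912 -0.2759 slope deg -11.4
0.24 778 [ 0.6039 -0.284   0.2423] -0.2915 -0.2759 slope deg -10.6
((592.495361328125, -288.9223937988281), 27.016529083251953)
[ 0.61238527 -0.272823    0.178     ]
[ 0.6149379  -0.29362114  0.178     ]
```

View pics/w6c.png

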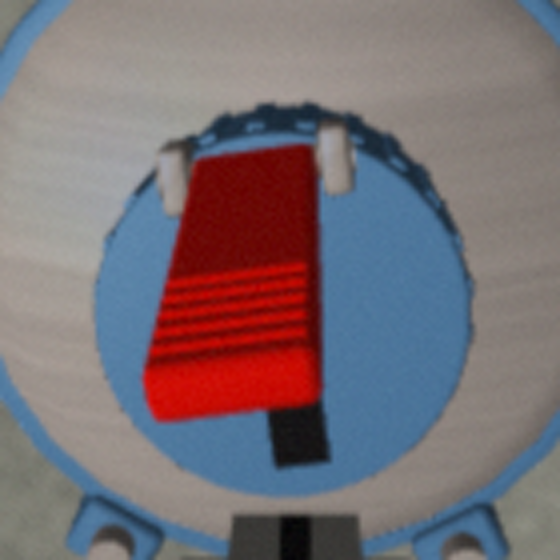

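>>> {"api": "move_arm", "payload": {"xyz": [[0,1,0],[0,0,0],[10,0,0],[8,0,0],[5,0,0],[5,0,0],[4,0,0],[4,0,0],[4,0,0.7],[3.6,0,0.8],[3.7,0,1.2],[3.6,0,1.6],[3.4,0,1.9],[3.3,0,2.2],[3,0,2.6],[3,0,2.6]], "turn": [-0.8,-0.8,0,0,0,0,0,0,0,0,0,0,0,0,0,0]}}

```text
t: 11.95
eef_pos: [0.6363, -0.2785, 0.3805]
orientation: [179.9, -0.3, 12.1]
wrist_force: [2.8, 1.8, 9.4]
gripper_width: 0.0003
```

Run:
```python
from h import *
f=grab('wrist','w7.png');s=grab('scene')
cv2.imwrite('pics/s7.png',cv2.resize(s['color'][60:220,130:290],None,fx=3.5,fy=3.5,interpolation=cv2.INTER_CUBIC))
s=sense();print(s['eef_pos'],s['wrist_force'],s['wrist_torque'],s['gripper_width'])
```

```text
[ 0.63662184 -0.27836702  0.38031045] [3.87688277 2.46395249 8.27211644] [ 0.29672132 -0.62175378 -0.00300347] -0.00025004014446266865
```

View pics/s7.png

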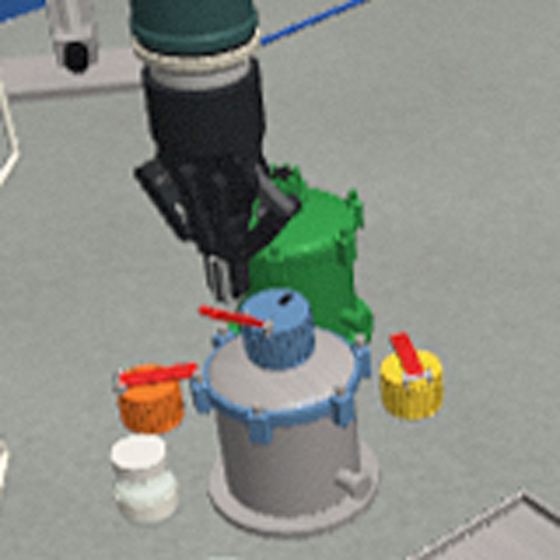

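View pics/w7.png

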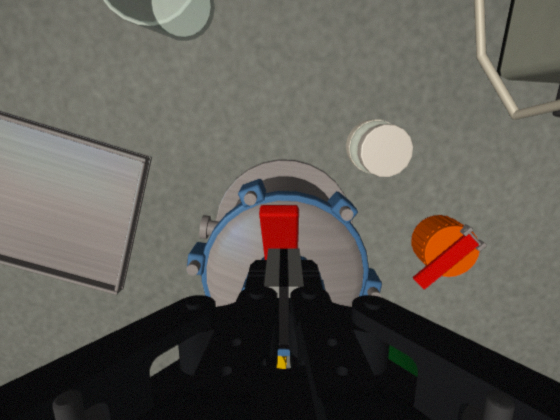

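```bash
cat >> h.py <<'E'
def W3(f):
    d=f['depth'];v,u=np.mgrid[0:420,0:560];K=f['mtx'];C=np.stack([(u-K[0,2])/K[0,0]*d,(v-K[1,2])/K[1,1]*d,d],-1)
    E=f['extrinsics'];return (C-E[:3,3])@E[:3,:3]
E
python3 - <<'E'
from h import *
f=dict(np.load('/tmp/wrist.npz'));W=W3(f)
for v in range(204,252,4): print(v,W[v,280].round(4))
E
```

```text
204 [ 0.6441 -0.2759  0.1218]
208 [ 0.6658 -0.2718  0.2137]
212 [ 0.6645 -0.2721  0.2152]
216 [ 0.6631 -0.2724  0.216 ]
220 [ 0.7022 -0.2649  0.3509]
224 [ 0.6593 -0.2732  0.2143]
228 [ 0.6567 -0.2737  0.2113]
232 [ 0.6544 -0.2742  0.2097]
236 [ 0.652  -0.2747  0.2077]
240 [ 0.6493 -0.2753  0.2052]
244 [ 0.6472 -0.2757  0.2047]
248 [ 0.6446 -0.2762  0.2027]
```

>>> {"api": "move_arm", "payload": {"xyz": [[0,0,0],[0,0,0]], "turn": [0,0]}}

```text
t: 12.3
eef_pos: [0.6365, -0.2784, 0.3805]
orientation: [179.9, -0.4, 12.1]
wrist_force: [2.7, 1.5, 7.3]
gripper_width: -0.0005
```

>>> {"api": "move_arm", "payload": {"xyz": [[2,0,2.3],[2,0,2.5],[1.5,0,2.2]], "turn": [0,0,0]}}

```text
t: 12.68
eef_pos: [0.6429, -0.2772, 0.3743]
orientation: [179.8, -0.6, 12.1]
wrist_force: [6.0, 2.9, 8.7]
gripper_width: 0.0001
```

Run:
```python
from h import *
f=grab('wrist');W=W3(f)
for v in range(204,252,4): print(v,W[v,280].round(4))
s=sense();print(s['eef_pos'],s['wrist_force'],s['wrist_torque'])
```

```text
204 [ 0.6732 -0.2705  0.2024]
208 [ 0.6716 -0.2709  0.2025]
212 [ 0.6696 -0.2713  0.2016]
216 [ 0.6678 -0.2716  0.2013]
220 [ 0.6658 -0.2721  0.2004]
224 [ 0.6637 -0.2725  0.1993]
228 [ 0.6614 -0.273   0.1975]
232 [ 0.6596 -0.2734  0.1977]
236 [ 0.6573 -0.2739  0.1963]
240 [ 0.655  -0.2743  0.1949]
244 [ 0.6529 -0.2748  0.1943]
248 [ 0.6504 -0.2753  0.1929]
[ 0.64297294 -0.27719861  0.37395841] [6.66232255 1.99945784 9.34844489] [ 0.29343001 -1.13113694 -0.0279376 ]
```

>>> {"api": "move_arm", "payload": {"xyz": [[0.2,0,1.3],[0,0,1.0]], "turn": [0,0]}}

```text
t: 12.98
eef_pos: [0.6428, -0.2774, 0.3716]
orientation: [179.8, -0.5, 12.1]
wrist_force: [4.6, 0.4, 6.8]
gripper_width: 0.0004
```

Run:
```python
from h import *
f=grab('wrist');W=W3(f)
P=np.array([W[v,u] for v in range(206,250,2) for u in (276,280,284)]);a=np.polyfit(P[:,0]/np.cos(np.radians(12)),P[:,2],1);print(np.degrees(np.arctan(a[0])))
s=sense();print(s['eef_pos'],s['wrist_force'],s['wrist_torque'])
```

```text
17.53466841052554
[ 0.64260712 -0.2773973   0.37131437] [5.87752515 0.76190886 5.69377289] [ 0.18604283 -1.00725657 -0.01059091]
```

>>> {"api": "move_arm", "payload": {"xyz": [[0,0,-6],[0,0,-12],[0,0,-14],[0,0,-14],[0,0,-14],[0,0,-10],[-13,0.3,0],[-13,0.3,0],[-13,0.3,0],[-13,0.3,0],[0,0,0]], "turn": [0,0,0,0,0,0,0,0,0,0,0], "fingers": 1.0}}

```text
t: 14.4
eef_pos: [0.5883, -0.2898, 0.4391]
orientation: [-180.0, 0.0, 12.0]
wrist_force: [0.0, -0.3, -0.2]
gripper_width: 0.0857
```

Run:
```python
from h import *
f=grab('wrist','w8.png');W=W3(f);s=grab('scene')
cv2.imwrite('pics/s8.png',cv2.resize(s['color'][60:220,130:290],None,fx=3.5,fy=3.5,interpolation=cv2.INTER_CUBIC))
hsv=cv2.cvtColor(f['color'],cv2.COLOR_BGR2HSV)
m=(hsv[...,0]>98)&(hsv[...,0]<118)&(hsv[...,1]>100)&(W[...,2]>.163)&(W[...,2]<.178)
vv,uu=np.nonzero(m);Q=np.array([plane(f,a,b,.171)[:2]*1000 for a,b in zip(uu,vv)],np.float32);print(len(Q),cv2.minEnclosingCircle(Q),cv2.fitEllipse(cv2.convexHull(Q)))
m=((hsv[...,0]<6)|(hsv[...,0]>174))&(hsv[...,1]>150)&(W[...,2]>.17)&(W[...,2]<.25)
P=W[m];print(len(P),P.min(0),P.max(0),cv2.minAreaRect((P[:,:2]*1000).astype(np.float32)))
s=sense();print(s['eef_pos'],s['orientation'],s['wrist_force'],s['gripper_width'])
```

```text
3715 ((592.7940673828125, -288.3702697753906), 27.017894744873047) ((592.7664794921875, -288.1271667480469), (52.02461624145508, 54.10627746582031), 96.97122192382812)
2598 [ 0.61073697 -0.28685628  0.17745054] [ 0.67248946 -0.25249808  0.20626064] ((641.643310546875, -269.8309326171875), (61.985870361328125, 16.408241271972656), 19.781145095825195)
[ 0.58939507 -0.28957128  0.43919665] [-1.79999834e+02 -2.67431275e-02  1.20859960e+01] [-0.06632189  0.29070457 -0.0539484 ] 0.08543509986368866
```

View pics/w8.png

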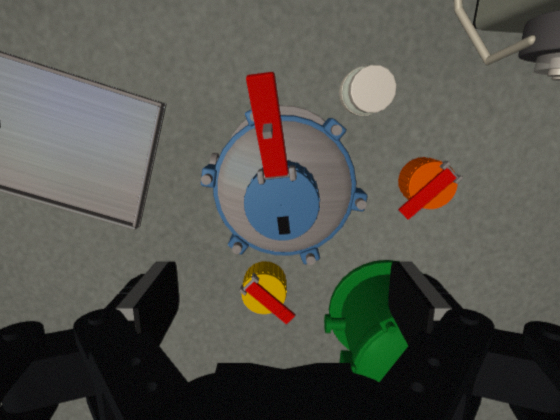

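View pics/s8.png

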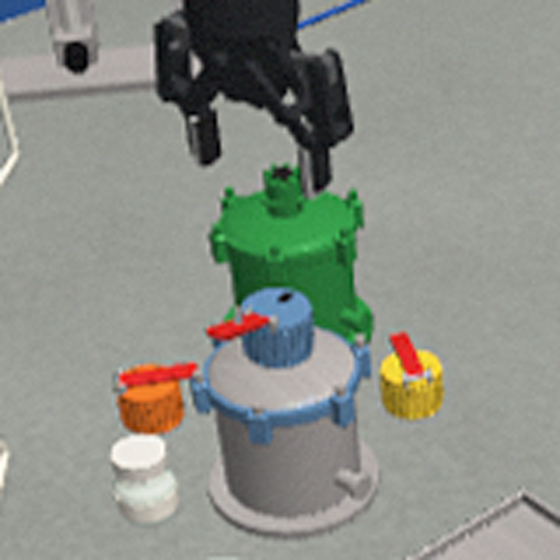

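>>> {"api": "move_arm", "payload": {"xyz": [[3.2,0,0],[0,0,0],[0,0,14],[0,0,16],[0,0,16],[0,0,16],[0,0,14],[0,0,10],[0,0,4],[0,0,0]], "turn": [-0.8,-0.8,0,0,0,0,0,0,0,0]}}

```text
t: 15.75
eef_pos: [0.5927, -0.2888, 0.3491]
orientation: [-180.0, -0.0, 20.1]
wrist_force: [-0.8, 0.7, -0.9]
gripper_width: 0.0853
```

Run:
```python
from h import *
f=grab('wrist','w9.png');W=W3(f)
hsv=cv2.cvtColor(f['color'],cv2.COLOR_BGR2HSV)
m=(hsv[...,0]>98)&(hsv[...,0]<118)&(hsv[...,1]>100)&(W[...,2]>.163)&(W[...,2]<.178)
vv,uu=np.nonzero(m);Q=np.array([plane(f,a,b,.171)[:2]*1000 for a,b in zip(uu,vv)],np.float32);print(len(Q),cv2.minEnclosingCircle(Q),cv2.fitEllipse(cv2.convexHull(Q)))
s=sense();print(s['eef_pos'],s['orientation'],s['wrist_force'],s['gripper_width'])
```

```text
8467 ((592.6488647460938, -288.5969543457031), 28.144527435302734) ((592.677978515625, -288.0940246582031), (52.678890228271484, 56.52962112426758), 108.6808090209961)
[ 0.5927491 -0.2888657  0.3494422] [ 1.79975479e+02 -2.25901626e-02  2.01086572e+01] [-0.47689814  0.24180536 -0.64861428] 0.08505699531844134
```

View pics/w9.png

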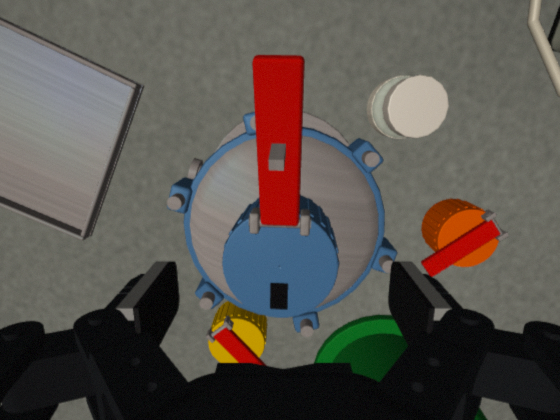

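>>> {"api": "move_arm", "payload": {"xyz": [[0,-0.8,8],[0,0,10],[0,0,10],[0,0,8],[0,0,3],[0,0,0]], "turn": [0,0,0,0,0,0]}}

```text
t: 16.55
eef_pos: [0.5923, -0.288, 0.3098]
orientation: [-180.0, 0.0, 20.1]
wrist_force: [-0.0, 0.2, -0.3]
gripper_width: 0.0852
```

>>> {"api": "move_arm", "payload": {"xyz": [[0,0,0],[0,0,0],[0,0,0],[0,0,0],[0,0,0]], "turn": [0,0,0,0,0], "fingers": 0.0}}

```text
t: 17.18
eef_pos: [0.5925, -0.2881, 0.3106]
orientation: [180.0, -0.0, 20.1]
wrist_force: [-1.0, 1.1, 4.7]
gripper_width: 0.0514
```

>>> {"api": "move_arm", "payload": {"xyz": [[0,0,-0.5],[0,0,-0.5],[0,0,0]], "turn": [-0.5,-0.5,0]}}

```text
t: 17.55
eef_pos: [0.5924, -0.288, 0.311]
orientation: [180.0, -0.0, 25.1]
wrist_force: [0.4, 0.1, 1.9]
gripper_width: 0.0519
```

Run:
```python
from h import *
s=sense();print(s['eef_pos'],s['orientation'],s['wrist_force'],s['wrist_torque'],s['q'])
```

```text
[ 0.59236758 -0.28801755  0.31103811] [ 1.79999753e+02 -8.85439786e-03  2.50878767e+01] [0.4072665  0.11535489 1.85810945] [ 0.06946316 -0.00126305  0.01376592] [-3.19362427e+01  3.03162311e+01  8.44785610e+01  8.03440257e-03
  6.52001815e+01  3.29725110e+01]
```

>>> {"api": "move_arm", "payload": {"xyz": [[0,0,-1],[0,0,-1],[0,0,-1],[0,0,0]], "turn": [-0.4,-0.4,-0.4,0]}}

```text
t: 18.05
eef_pos: [0.5917, -0.2878, 0.3124]
orientation: [-179.9, 0.1, 31.1]
wrist_force: [-0.1, -1.4, -14.8]
gripper_width: 0.0514
```

Run:
```python
from h import *
f=grab('wrist','w10.png')
s=sense();print(s['eef_pos'],s['orientation'],s['wrist_force'],s['wrist_torque'])
```

```text
[ 0.59166375 -0.28779042  0.31249077] [-1.79850707e+02  8.62596411e-02  3.11049257e+01] [  1.65274834  -1.70103456 -16.44906673] [-0.15681743 -0.25597088  0.01317387]
```

View pics/w10.png

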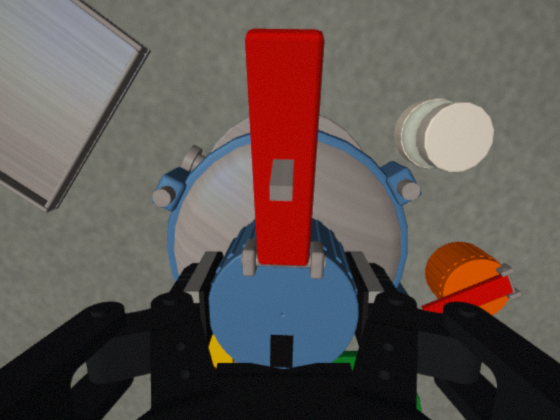

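>>> {"api": "move_arm", "payload": {"xyz": [[0,0,0.8],[0,0,0],[0,0,0],[0,0,0]], "turn": [0,-0.5,-0.5,0]}}

```text
t: 18.6
eef_pos: [0.5923, -0.2881, 0.3144]
orientation: [180.0, -0.0, 36.1]
wrist_force: [-2.6, 0.2, -3.3]
gripper_width: 0.0515
```

>>> {"api": "move_arm", "payload": {"xyz": [[0,0,0],[0,0,0],[0,0,0]], "turn": [-0.5,-0.5,0]}}

```text
t: 18.98
eef_pos: [0.5923, -0.2879, 0.3147]
orientation: [180.0, -0.0, 41.0]
wrist_force: [-4.1, 1.1, 0.8]
gripper_width: 0.0515
```

>>> {"api": "move_arm", "payload": {"xyz": [[0,0,-1],[0,0,-1],[0,0,0]], "turn": [0,0,0]}}

```text
t: 19.35
eef_pos: [0.5923, -0.2881, 0.3155]
orientation: [180.0, 0.0, 41.1]
wrist_force: [-3.8, 0.9, 0.1]
gripper_width: 0.0515
```

>>> {"api": "move_arm", "payload": {"xyz": [[0,0,-1],[0,0,-1],[0,0,0]], "turn": [0,0,0]}}

```text
t: 19.73
eef_pos: [0.5923, -0.2881, 0.3173]
orientation: [-180.0, -0.0, 41.1]
wrist_force: [-2.8, 0.1, -1.2]
gripper_width: 0.0513
```

The cap has come free: it has risen over 6 mm with only 1.2 N on the wrist. Lifting it straight off.

>>> {"api": "move_arm", "payload": {"xyz": [[0,0,-2],[0,0,-3],[0,0,-3],[0,0,-3]], "turn": [0,0,0,0]}}

```text
t: 20.23
eef_pos: [0.5926, -0.2883, 0.3289]
orientation: [179.9, -0.0, 41.1]
wrist_force: [-2.2, -1.1, -1.3]
gripper_width: 0.0515
```

>>> {"api": "move_arm", "payload": {"xyz": [[0,0,-4],[0,0,-4],[0,0,-4],[0,0,-4],[0,0,-5],[0,0,-6],[0,0,-6],[0,0,-8],[0,0,-8],[0,0,0]], "turn": [0,0,0,0,0,0,0,0,0,0]}}

```text
t: 21.48
eef_pos: [0.5926, -0.2882, 0.3784]
orientation: [179.9, -0.0, 41.1]
wrist_force: [1.4, 0.2, -2.2]
gripper_width: 0.0514
```

Run:
```python
from h import *
f=grab('wrist','w11.png');s=grab('scene','s11.png');t=grab('top','t11.png')
s=sense();print(s['eef_pos'],s['orientation'],s['wrist_force'],s['wrist_torque'],s['q'])
```

```text
[ 0.59220168 -0.28794891  0.37710292] [-1.79975102e+02  3.03405292e-03  4.11092054e+01] [-0.12259292 -0.43856921 -1.33064925] [-0.00518304 -0.03660174 -0.00888396] [-3.19379312e+01  2.66800137e+01  8.06299519e+01  4.56390786e-03
  7.27147356e+01  1.69515070e+01]
```

View pics/s11.png

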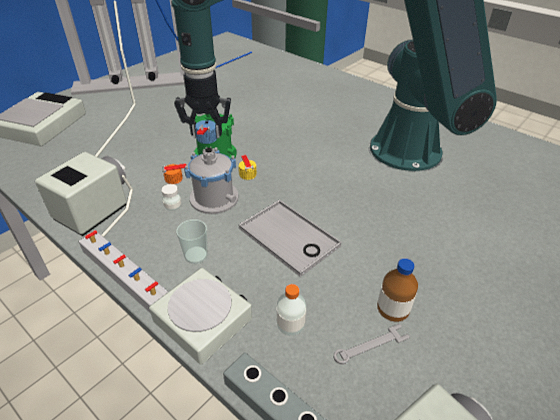

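View pics/w11.png

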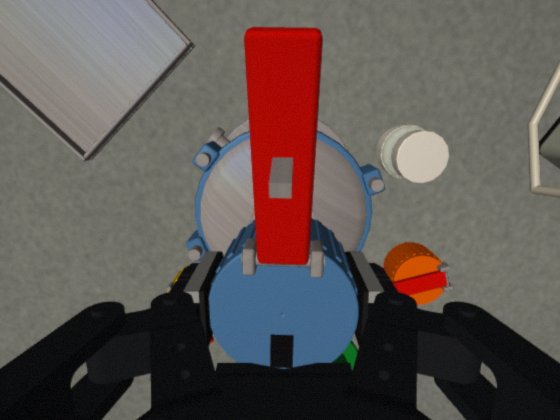

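The cap is off and held upright. Carrying it to the tray's free half.

>>> {"api": "move_arm", "payload": {"xyz": [[5,-7,0],[10,-14,0],[13,-19,0],[13,-19,0],[13,-19,0],[13,-19,0],[13,-19,0],[13,-19,0],[13,-19,0],[12,-17,0],[8,-12,0],[4,-6,0],[0,0,0]], "turn": [0,0,0,0,0,0,0,0,0,0,0,0,0]}}

```text
t: 23.25
eef_pos: [0.566, -0.0599, 0.3773]
orientation: [180.0, 0.0, 41.1]
wrist_force: [-0.8, -1.4, -0.7]
gripper_width: 0.0515
```

Run:
```python
from h import *
f=grab('wrist','w12.png');s=grab('scene','s12.png');t=grab('top','t12.png')
s=sense();print(s['eef_pos'],s['orientation'],s['wrist_force'])
```

```text
[ 0.56615732 -0.06068925  0.37732558] [1.79981034e+02 2.99503139e-03 4.10815450e+01] [-0.11196815  0.85103917 -1.53889439]
```

View pics/s12.png

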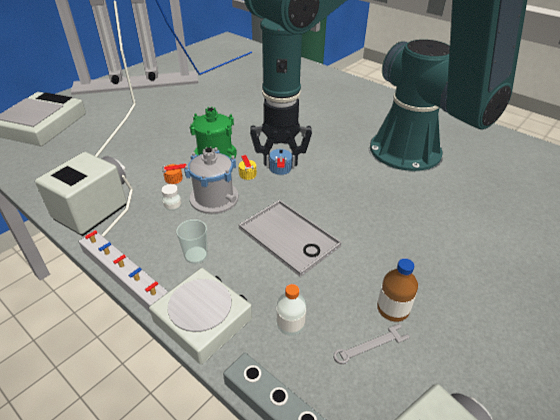

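View pics/w12.png

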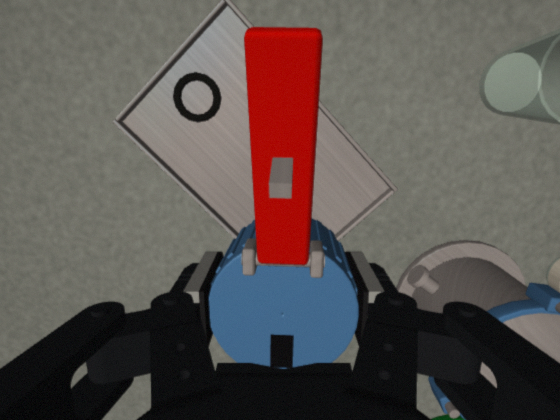

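Run:
```python
from h import *
f=dict(np.load('/tmp/wrist.npz'))
for p in ((226,3),(117,122),(394,188)): print(plane(f,*p,.016).round(4))
print('ring',plane(f,197,97,.008).round(4)); W=W3(f); print(W[110:190:15,180].round(4), W[190,345])
```

```text
[0.6506 0.0771 0.016 ]
[0.509  0.0912 0.016 ]
[ 0.6326 -0.1438  0.016 ]
ring [0.5735 0.051  0.008 ]
[[0.5544 0.0553 0.0109]
 [0.5423 0.0484 0.0046]
 [0.5309 0.0401 0.0042]
 [0.5199 0.0312 0.006 ]
 [0.5075 0.0227 0.0039]
 [0.5    0.0126 0.0167]] [ 0.59964179 -0.11305131  0.0042809 ]
```

>>> {"api": "move_arm", "payload": {"xyz": [[0,0,6],[0,0,14],[0,0,20],[0,0,22],[0,0,22],[0,0,22],[0,0,20],[0,0,16],[0,0,12],[0,0,8],[0,0,5],[0,0,3],[0,0,2],[0,0,0]], "turn": [0,0,0,0,0,0,0,0,0,0,0,0,0,0]}}

```text
t: 25.15
eef_pos: [0.5661, -0.0601, 0.2055]
orientation: [180.0, -0.0, 41.1]
wrist_force: [-0.2, 0.8, -1.9]
gripper_width: 0.0516
```

>>> {"api": "move_arm", "payload": {"xyz": [[0,0,3],[0,0,3],[0,0,3],[0,0,2],[0,0,2],[0,0,1.5],[0,0,0]], "turn": [0,0,0,0,0,0,0]}}

```text
t: 26.02
eef_pos: [0.5659, -0.0601, 0.1907]
orientation: [-180.0, 0.0, 41.1]
wrist_force: [1.5, 0.3, -1.6]
gripper_width: 0.0512
```

>>> {"api": "move_arm", "payload": {"xyz": [[0,0,1],[0,0,1],[0,0,1],[0,0,1],[0,0,1],[0,0,0]], "turn": [0,0,0,0,0,0]}}

```text
t: 26.78
eef_pos: [0.5659, -0.0601, 0.1857]
orientation: [-180.0, 0.0, 41.1]
wrist_force: [-0.1, 0.1, -0.5]
gripper_width: 0.051
```

Run:
```python
from h import *
s=grab('scene')
cv2.imwrite('pics/s13.png',cv2.resize(s['color'][150:290,220:360],None,fx=4,fy=4,interpolation=cv2.INTER_CUBIC))
s=sense();print(s['eef_pos'],s['orientation'],s['wrist_force'])
```

```text
[ 0.56596203 -0.06010926  0.18576504] [-1.79990277e+02  6.41201914e-04  4.11109193e+01] [-0.66738341 -0.25393986 -0.17397393]
```

View pics/s13.png

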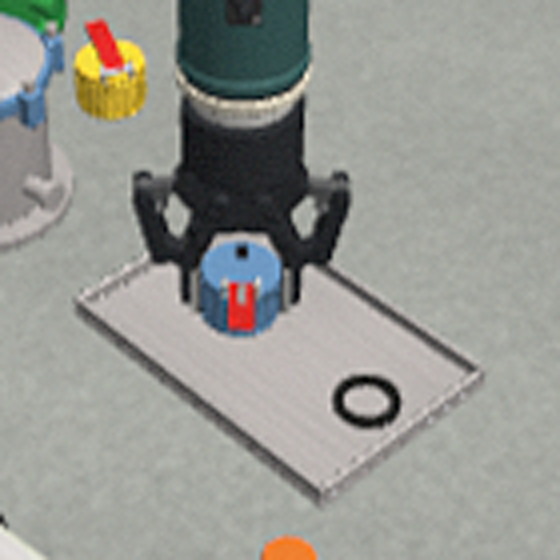

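Close to the floor; I'll feel down in 0.7 mm steps.

>>> {"api": "move_arm", "payload": {"xyz": [[0,0,0.7],[0,0,0.7],[0,0,0]], "turn": [0,0,0]}}

```text
t: 27.2
eef_pos: [0.5659, -0.0601, 0.1843]
orientation: [-180.0, 0.0, 41.1]
wrist_force: [-0.1, 0.6, -2.1]
gripper_width: 0.0515
```

>>> {"api": "move_arm", "payload": {"xyz": [[0,0,0.7],[0,0,0.7],[0,0,0]], "turn": [0,0,0]}}

```text
t: 27.58
eef_pos: [0.5659, -0.0601, 0.1829]
orientation: [-180.0, 0.0, 41.1]
wrist_force: [0.1, -0.6, -1.1]
gripper_width: 0.0517
```

>>> {"api": "move_arm", "payload": {"xyz": [[0,0,0.6],[0,0,0.6],[0,0,0]], "turn": [0,0,0]}}

```text
t: 27.95
eef_pos: [0.5659, -0.0601, 0.1818]
orientation: [-180.0, 0.0, 41.1]
wrist_force: [-0.1, 0.2, -0.3]
gripper_width: 0.0514
```

>>> {"api": "move_arm", "payload": {"xyz": [[0,0,0.5],[0,0,0]], "turn": [0,0]}}

```text
t: 28.2
eef_pos: [0.566, -0.0601, 0.1813]
orientation: [-180.0, -0.0, 41.1]
wrist_force: [-0.3, -0.4, -1.7]
gripper_width: 0.0515
```

>>> {"api": "move_arm", "payload": {"xyz": [[0,0,0.5],[0,0,0.5],[0,0,0]], "turn": [0,0,0]}}

```text
t: 28.58
eef_pos: [0.566, -0.0601, 0.1806]
orientation: [180.0, -0.0, 41.1]
wrist_force: [-1.5, -0.6, 4.1]
gripper_width: 0.0513
```

>>> {"api": "move_arm", "payload": {"xyz": [[0,0,0.5],[0,0,0]], "turn": [0,0]}}

```text
t: 28.82
eef_pos: [0.566, -0.0601, 0.1806]
orientation: [180.0, -0.0, 41.1]
wrist_force: [-2.3, -0.1, 9.0]
gripper_width: 0.0513
```

Contact with the floor at about 0.1806 (9 N). Easing off slightly, then releasing.

>>> {"api": "move_arm", "payload": {"xyz": [[0,0,-0.5],[0,0,0]], "turn": [0,0]}}

```text
t: 29.08
eef_pos: [0.566, -0.0601, 0.1806]
orientation: [180.0, -0.0, 41.1]
wrist_force: [-1.8, -0.5, 7.0]
gripper_width: 0.0514
```

>>> {"api": "move_arm", "payload": {"xyz": [[0,0,0],[0,0,0],[0,0,0],[0,0,0],[0,0,-4],[0,0,-8],[0,0,-14],[0,0,-18],[0,0,-20],[0,0,-20],[0,0,-20],[0,0,-20],[0,0,-10],[0,0,0]], "turn": [0,0,0,0,0,0,0,0,0,0,0,0,0,0], "fingers": 0.85}}

```text
t: 30.82
eef_pos: [0.5662, -0.0602, 0.3154]
orientation: [179.9, -0.1, 41.1]
wrist_force: [1.0, -0.1, -0.6]
gripper_width: 0.0726
```

Run:
```python
from h import *
f=grab('wrist','w14.png');W=W3(f);s=grab('scene','s14.png');t=grab('top','t14.png')
hsv=cv2.cvtColor(f['color'],cv2.COLOR_BGR2HSV)
m=(hsv[...,0]>98)&(hsv[...,0]<118)&(hsv[...,1]>100)&(W[...,2]>.03)&(W[...,2]<.055)&(abs(W[...,0]-.566)<.04)&(abs(W[...,1]+.06)<.04)
P=W[m];g=P[np.abs(P[:,2]-np.median(P[:,2]))<.004];A=np.linalg.lstsq(np.c_[g[:,:2],np.ones(len(g))],g[:,2],rcond=None)[0]
print(len(P),np.median(P[:,2]),'tilt deg',np.degrees(A[:2]))
vv,uu=np.nonzero(m);Q=np.array([plane(f,a,b,.042)[:2]*1000 for a,b in zip(uu,vv)],np.float32);print(cv2.minEnclosingCircle(Q))
m=((hsv[...,0]<6)|(hsv[...,0]>174))&(hsv[...,1]>150)&(W[...,2]>.04)&(abs(W[...,0]-.6)<.07)&(abs(W[...,1]+.03)<.06)
P=W[m];print(cv2.minAreaRect((P[:,:2]*1000).astype(np.float32)),P[:,2].min(),P[:,2].max())
s=sense();print(s['t'],s['eef_pos'],s['wrist_force'],s['gripper_width'])
```

```text
3444 0.04297866499987969 tilt deg [-0.08883839 -0.17448756]
((567.3203735351562, -61.41558074951172), 26.774381637573242)
((576.3401489257812, -27.698745727539062), (92.17233276367188, 86.35831451416016), 59.05076599121094) 0.04892021437841254 0.28555637363783426
30.975 [ 0.56559612 -0.06003714  0.31367809] [ 0.26134482  1.0203034  -0.16957501] 0.07253037993427348
```

View pics/s14.png

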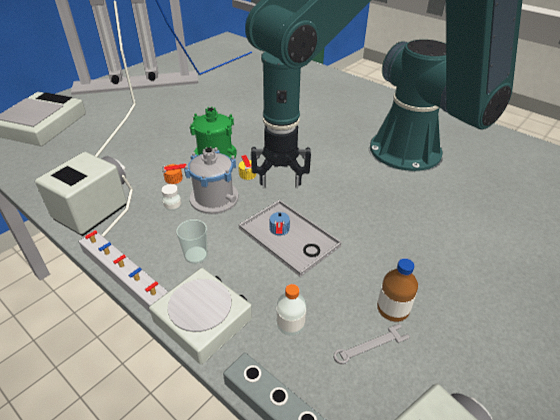

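View pics/w14.png

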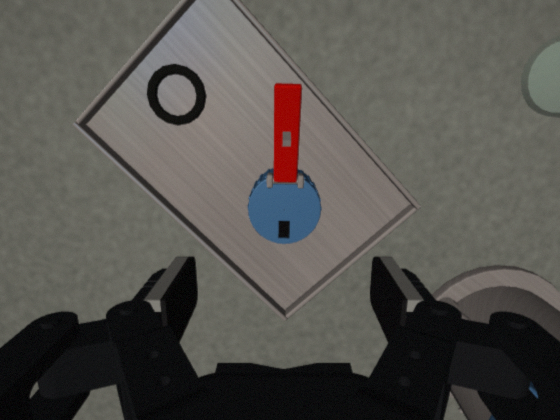

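View pics/t14.png

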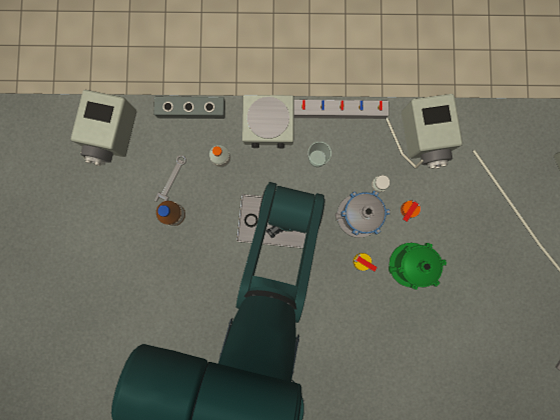

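The cap stands upright and flat in the tray, at wrist-image pixel (284,207), with its top at 43 mm and tilt under 0.2°. The tab is right over. The ring (177,95) and the bystanders look unmoved, and the gripper is clear. Handing in.

```bash
python3 -c "
from h import *
print(finish_job())"
```

```text
the job is handed in; nothing more can be done
None
```

The feed vessel is open. Its blue cap stands upright and flat on the tray floor at about (0.567, −0.061), and I handed the job in at about 31 s of robot time.

- **Lock tab:** I pinched the tab and lifted it to about 85°, where it slipped off the pads. I then pushed it over from the cap's side with closed fingers. A rough depth fit put it about 17.5° above horizontal, which is at its stop within the accuracy of the fit.
- **Unscrewing:** The cap came free at yaw 36–41°, roughly 0.6 rad from where it started. The highest pull I measured before that was about 16 N. It then lifted straight off with about 1–2 N on the wrist.
- **Set-down:** I felt the floor in 0.5 mm steps and pressed with about 9 N at most before letting go. The cap's top measured 43 mm high, against 42 mm expected, and its tilt was under 0.2°. The ring and other objects look unmoved in the last pictures, and the gripper is clear of everything.

**What went less well:**
- The cap turned about 8° anticlockwise when the tab slipped off the pads, and about 8° more while the tab was pushed over. So roughly 0.27 rad of unscrewing happened before the unscrewing step itself, about 8° of it before the tab was over.
- While pushing the tab over, the sideways wrist force pointed the opposite way to what I expected. It stayed under 10 N, and I did not find out why.
- My last automatic measurement of the tab failed because it picked up other red pixels, so I judged the final tab position by eye.

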